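Check a centrifuge sleeve on the slanted gauge pin and sort it

TASK

Take the orange sleeve that stands on the blue spot and try it on the slanted gauge pin: slide it, open mouth first, down the pin as far as it goes, without forcing it, and let it rest there a moment. If its mouth comes all the way down to the black collar it is good: stand it upright, mouth down, in the green tray; if it stops short of the collar, stand it the same way in the red tray. Leave the other sleeve standing on the grey spot, and the bottle, jar and tube rack where they are.

Things in the scene. Friction and masses are not known exactly. Their poses are not given: they have to be found in the camera images.
- sleeve_1: One of two look-alike orange plastic sleeves, loose, each on one spot of the mat, mouth down: 30 mm in diameter, 64 mm long, about 60 g, flat closed end, 18 mm bore. Origin: centre of the open mouth's rim (underside as it stands); z points to the closed end. One sleeve's bore is clear, 54 mm deep; the other's is blocked 26 mm inside, unseen from outside. Which stands where varies.
- sleeve_2: One of two look-alike orange plastic sleeves, loose, each on one spot of the mat, mouth down: 30 mm in diameter, 64 mm long, about 60 g, flat closed end, 18 mm bore. Origin: centre of the open mouth's rim (underside as it stands); z points to the closed end. One sleeve's bore is clear, 54 mm deep; the other's is blocked 26 mm inside, unseen from outside. Which stands where varies.
- blue_spot (a point): Centre of the blue spot (52 mm disc) on the white mat's top, 4 mm above the worktop: the sleeve to be tested stands within about 7 mm of it. The fixed mat is 100 x 210 mm, 4 mm thick; the spots lie 110 mm apart.
- grey_spot (a point): Centre of the grey spot (52 mm disc) on the same mat, 4 mm above the worktop: the next sleeve waits here, not to be touched.
- pin: Fixed steel gauge pin, 14 mm in diameter, 48 mm long, last 7 mm tapering to 8 mm, on a black collar. Origin: pin's foot, centre of the collar's upper face, 90 mm above the worktop; z along the pin to its tip, leaning 30 degrees from vertical roughly towards the robot; y level, to the left. A clear sleeve's mouth comes to z = 0; a blocked one stops with its mouth at z = 22 mm.
- gauge: The pin's blue base, 120 x 90 x 14 mm, fixed. Origin: centre of its underside; the pin leans to its -x side. From it a 22 mm aluminium post slants up to the black collar (38 mm in diameter, 8 mm thick) that carries the pin.
- tray_pass_in (a point): Centre of the inner floor of the green tray (good sleeves): an open square tray fixed on the worktop, 100 x 100 mm outside, 20 mm high, walls and floor 4 mm thick, so the floor is 4 mm above the worktop. x and y run along its sides. The two trays may change places.
- tray_reject_in (a point): Centre of the inner floor of the red tray (rejected sleeves): an open square tray fixed on the worktop, 100 x 100 mm outside, 20 mm high, walls and floor 4 mm thick, so the floor is 4 mm above the worktop. x and y run along its sides. The two trays may change places.
- bottle: White reagent bottle with blue cap and yellow label, loose, 54 mm in diameter, 140 mm tall; origin at the centre of its underside. Leave alone.
- jar: Clear specimen jar with a yellow lid, loose, 52 mm in diameter, 65 mm tall; origin at the centre of its underside. Leave alone.
- tube_rack: White tube rack with six capped tubes, loose, 70 x 160 mm, 88 mm tall; origin at the centre of its underside. Leave alone.
Mind the look-alikes: they are no part of the job. Of the things like the gauge, leave any that is turquoise; of the rest the larger one is meant. Leave any turquoise look-alike of the sleeve_2 alone.

How it is judged:
On the way:
1. the sleeve has been slid down the pin as far as it goes (mouth within 4 mm of the collar, or within 4 mm of where a blocked sleeve stops), along the pin within 0.2 rad (((z of sleeve_1 in the frame of pin between -0.004 and 0.004 m and x of sleeve_1 in the frame of pin between -0.005 and 0.005 m and y of sleeve_1 in the frame of pin between -0.005 and 0.005 m and angle between the z axis of sleeve_1 and the z axis of pin, either way round below 0.2 rad) or (z of sleeve_2 in the frame of pin between 0.018 and 0.026 m and x of sleeve_2 in the frame of pin between -0.005 and 0.005 m and y of sleeve_2 in the frame of pin between -0.005 and 0.005 m and angle between the z axis of sleeve_2 and the z axis of pin, either way round below 0.2 rad))), for 0.2 s.
At the end, for the whole second after the job is handed in: The tested sleeve stands at rest, mouth down, on the floor of the right tray (green if it went down to the collar, red if it stopped short; within 0.1 rad of upright); the other sleeve stands upright within 20 mm of the grey spot's centre (((horizontal distance between sleeve_1 and tray_pass_in below 0.05 m and height (world z) of sleeve_1 below 0.009 m and angle between each of sleeve_1, sleeve_2's own z axis and vertical below 0.1 rad and linear speed of each of sleeve_1, sleeve_2 below 0.02 m/s and horizontal distance between sleeve_2 and grey_spot below 0.02 m) or (horizontal distance between sleeve_2 and tray_reject_in below 0.05 m and height (world z) of sleeve_2 below 0.009 m and angle between each of sleeve_2, sleeve_1's own z axis and vertical below 0.1 rad and linear speed of each of sleeve_2, sleeve_1 below 0.02 m/s and horizontal distance between sleeve_1 and grey_spot below 0.02 m))); the robot touches nothing.
It fails at once if the waiting sleeve is taken or pushed more than 20 mm off the grey spot (horizontal distance between each of sleeve_1, sleeve_2 and grey_spot above 0.02 m).
It fails at once if the sleeve is forced onto the pin (more than 60 N) (contact force between any of sleeve_1, sleeve_2 and pin above 60 N).
It fails at once if the bottle, the jar or the tube rack is moved more than 20 mm (distance of any of bottle, jar, tube_rack from where it was at the start of the episode above 0.02 m).
It also fails if it takes over 43 s, if anything falls off the work surface, if the arm or the gripper's body presses on something with over 40 N, if the wrist force passes 120 N, or if a joint passes its speed limit or range.

ROBOT

A 7-joint arm with a two-finger parallel gripper is mounted at the origin on the work surface. World frame = base frame: x ahead of the robot, y to its left, z up, the work surface at z = 0. Lengths are in m, angles in rad, forces in N, time in s.
With the tool pointing down it reaches from about 0.35 to 0.9 m from the base axis. Payload 19.9 kg.
Tool frame: the origin (TCP) lies between the finger pads; the fingertips stand robot.nose_length ahead of it and the grasp point (between the pads) lies 8 mm behind it (robot.nose_length is the distance from the TCP to the fingertips, in m); y points along the fingers, z is the direction in which the jaws open and shut, and the axes are right-handed (so a half turn about y gives the same grasp; the last joint's range is limited). The gripper opens to 85 mm and grips with 20 to 120 N. Pads are 22 mm wide; open, the fingers measure 114 mm over their backs; the gripper's body (76 mm by 85 mm) begins 54 mm behind the grasp point. The pads swing forward as they close: fully open they stand 13 mm farther back than shut.
Start: joints at [-1.345, 0.417, -0.01, 1.614, 0.005, 1.111, -0.053], TCP at [0.165, 0.603, 0.242] pointing down, gripper open.
Joint ranges: [-2.81, 2.81], [-0.39, 2.02], [-1.27, 1.25], [0.06, 2.57], [-1.19, 4.33], [0.19, 2], [-2.82, 2.82]. Speed limits (rad/s): [1.89, 1.89, 2.39, 2.39, 3.01, 3.01, 3.01].

INTERFACE

Orientations are given as [roll, pitch, yaw] about the fixed x, y, z axes, in that order (R = Rz(yaw) Ry(pitch) Rx(roll)).
In Python, from cell import robot gives the robot as it stands.
- The arm moves only by the tool servo_tool, never from a script. Its argument "steps" is a list of rows, each a list of 4 numbers: the shift along the tool's x, y, z in m, then the turn about the tool's y in degrees. In form: [[tx, ty, tz, turn], ...]. A call has 1 to 8 rows; each row is the pose to reach, as a shift and turn from the pose commanded when the call began, along the tool's axes at that moment; what a row does not reach only later rows make up. A row lasts 1/12 s, in which the tool goes at most 41.7 mm and 7.16 degrees, less where a joint would pass 70% of its speed; a pose out of reach is approached as far as the arm can. A call with a gripper value outside its range is refused whole. "hand" is the opening, from 0 (shut) to 1 (fully open), set as the call begins (left out, the last holds). The fingers move at their own pace and stop on an object; the grip force is fixed at half the most. Time passes only in rows, so rows that repeat a pose let the fingers close. It gives the time, the measured TCP pose, the force and the opening at its end, in the units of the state.
- robot.get_state(): the state, without advancing time (a new reading comes with each control period).
- robot.get_image(name): name is "side" or "top"; returns a dict with "frame" (384x512x3 uint8, red, green, blue), "z_map" (384x512 float32, m along the optical axis (not along the pixel's ray), 0 where there is no reading), "intrinsics" (3x3 intrinsics, pixels), "extrinsics" (4x4, takes a point from camera to world coordinates). Camera axes: x right, y down, z forward; pixel columns grow to the right and rows downward; lengths in m; the calibration is good to about 2 mm. A picture is of the moment at which its call begins.
- robot.sign_off(): hands the job in, once; it reports no verdict.
The state is a dict: "time": time; "joint_positions": joint angles; "dq": joint speeds; "tau": joint torques, N m; "ee_pos": TCP position; "tcp_rot": TCP orientation; "force": force on the tool from outside, world axes, zero at the start; "torque": the same for the moment, N m; "gripper_width": finger opening in m.
Only numpy, scipy, OpenCV 4.12 (cv2) and the standard library are available. Lean on these libraries where they do the work, as an engineer would, in place of code of your own. Each camera call takes 0.05 s, during which the arm holds its last target. There are 200 camera calls.

## Working session

There is one attempt and no reset: what is moved stays moved. The work goes in short steps, Python scripts to look and compute and a tool call to move; the robot and the scene stay as the last step left them, time stands still between calls to the robot, and variables do not carry over. Pictures are saved under pics/ and viewed, about 8 in all and at most 12, crops included, and the job is handed in when it is done.

Besides the shell and the picture viewer there is one more tool, called as name(argument=value, ...) on one line, values as JSON. servo_tool: Moves the arm, as the interface text tells. Its arguments: {"type":"object","properties":{"steps":{"type":"array"},"hand":{"type":"number"}},"required":["steps"]}

```bash
ls; mkdir -p pics; cat > h.py <<'E'
import numpy as np, cv2
from cell import robot
def shot(name,save=None):
    d=robot.get_image(name)
    if save: cv2.imwrite(f'pics/{save}.png',d['frame'][:,:,::-1])
    return d
def cloud(d):
    K=np.array(d['intrinsics']);T=np.array(d['extrinsics']);z=d['z_map']
    v,u=np.mgrid[:z.shape[0],:z.shape[1]]
    p=np.stack([(u-K[0,2])/K[0,0]*z,(v-K[1,2])/K[1,1]*z,z],-1)
    return p@T[:3,:3].T+T[:3,3]
def ray(d,u,v,h):
    K=np.array(d['intrinsics']);T=np.array(d['extrinsics'])
    r=T[:3,:3]@np.array([(u-K[0,2])/K[0,0],(v-K[1,2])/K[1,1],1]);o=T[:3,3]
    return o+r*(h-o[2])/r[2]
E
python3 - <<'E'
from h import *
s=robot.get_state();print(s);print(robot.nose_length)
a=shot('top');b=shot('side')
for n,d in(('top',a),('side',b)):
    np.savez(n+'0.npz',**d);print(np.round(d['extrinsics'],3),d['intrinsics'])
    cv2.imwrite(f'pics/{n}0.png',cv2.resize(d['frame'][:,:,::-1],(800,600)))
E
```

```text
pics
{'time': 0.0, 'joint_positions': array([-1.3444841 ,  0.41794551, -0.01033415,  1.61419696,  0.00472381,
        1.11070677, -0.05304675]), 'dq': array([ 0.00359774, -0.00094757, -0.00011169,  0.00084699,  0.00050561,
        0.00032622,  0.00025831]), 'tau': array([-3.32585487e-04, -8.64450645e+01,  6.78563230e-01, -4.34881175e+01,
        1.91199296e-02,  7.47571554e-03, -3.46040099e-05]), 'ee_pos': array([0.16529534, 0.60238546, 0.24166832]), 'tcp_rot': array([-1.57202511e+00, -1.00898600e-04, -2.67811516e-01]), 'force': array([-0.13606021, -0.27308146, -0.57380725]), 'torque': array([ 0.00280317, -0.00210934,  0.04841507]), 'gripper_width': 0.08529594590221395}
0.011
[[ 0.015 -0.993  0.118  0.452]
 [-1.    -0.016 -0.008  0.025]
 [ 0.01  -0.117 -0.993  1.003]
 [ 0.     0.     0.     1.   ]] [[352.06768572   0.         256.09830078]
 [  0.         352.06768572 193.08654419]
 [  0.           0.           1.        ]]
[[-0.69  -0.54   0.482  0.197]
 [-0.724  0.498 -0.478  0.403]
 [ 0.018 -0.678 -0.734  0.684]
 [ 0.     0.     0.     1.   ]] [[366.09047115   0.         253.4415129 ]
 [  0.         366.09047115 193.03996256]
 [  0.           0.           1.        ]]
```

View pics/top0.png

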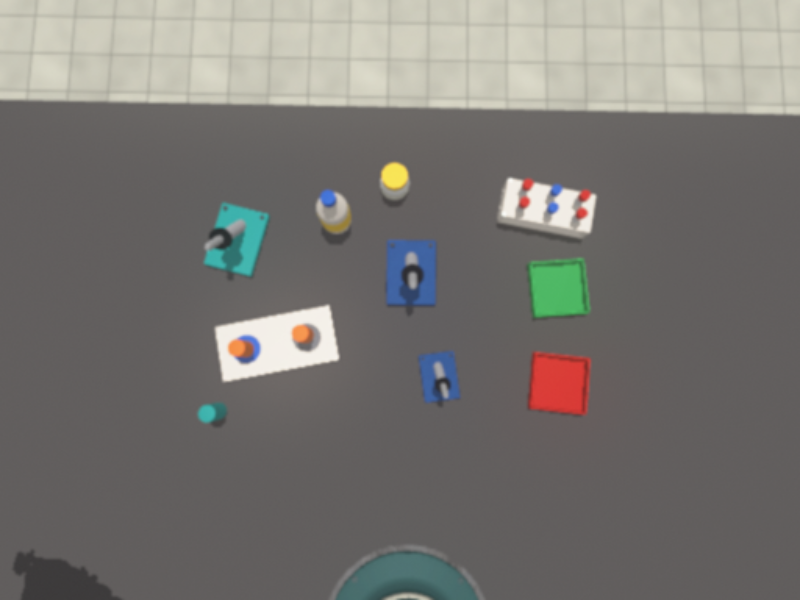

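View pics/side0.png

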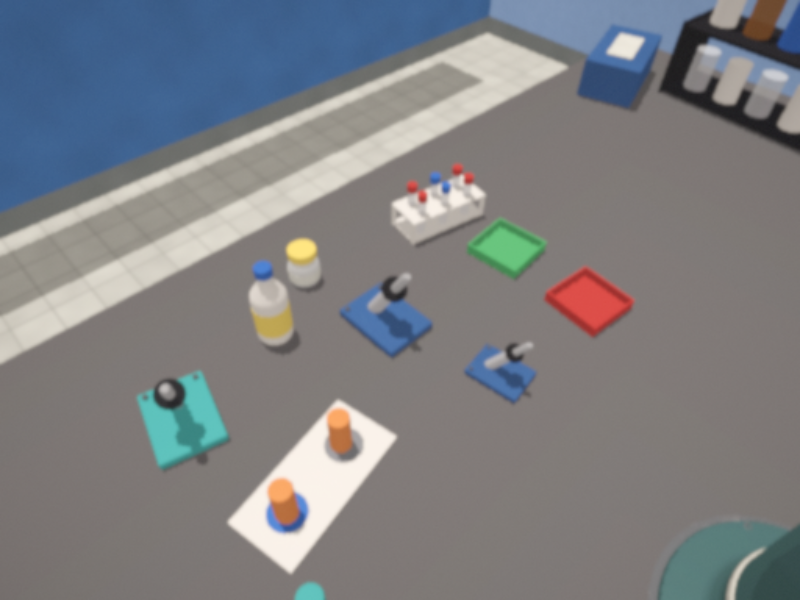

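Candidates (800x600 top picture):
- **Sleeve:** the orange one on blue at (240,348) is the one I want. Orange on grey at (303,335) and the turquoise one at (210,413) are not.
- **Gauge:** the large blue one at (411,272) is meant. The small blue one at (440,378) and the turquoise one at (236,240) are not.
- **Trays:** green at (558,288), red at (560,383).

Next I'll measure these and check with a crop.

```bash
cat > m.py <<'E'
from h import *
for n in('top','side'):
    d=dict(np.load(n+'0.npz'));f=d['frame'];P=cloud(d);H=cv2.cvtColor(f,cv2.COLOR_RGB2HSV)
    h,s,v=[H[...,i].astype(int) for i in range(3)]
    def comps(m,mn=40):
        k,l,st,c=cv2.connectedComponentsWithStats(m.astype(np.uint8));return [(l==i) for i in range(1,k) if st[i,4]>=mn]
    print('==',n)
    for m in comps((h>5)&(h<18)&(s>150)&(v>120)):
        z=P[m];t=z[z[:,2]>.060];print('orange',m.sum(),len(t),t.mean(0).round(4),'zmax',np.percentile(z[:,2],[5,50,95]).round(4))
        mm=(m&(P[...,2]>.060)).astype(np.uint8);c=cv2.minEnclosingCircle(np.argwhere(mm)[:,::-1].astype(np.float32));print('   px',c,ray(d,*c[0],.068).round(4))
    for nm,m0,zz in(('green',(h>50)&(h<75)&(s>120),.02),('red',((h<4)|(h>175))&(s>150)&(v>100),.02),('blue',(h>105)&(h<120)&(s>130)&(v>60),.014)):
        for m in comps(m0,300):
            u=np.argwhere(m)[:,::-1];q=np.array([ray(d,a,b,.004 if nm=='blue' and m.sum()<0 else zz)[:2] for a,b in u]).astype(np.float32)
            r=cv2.minAreaRect(q);print(nm,m.sum(),'z',np.median(P[m][:,2]).round(4),'rect',np.round(r[0],4),np.round(r[1],4),round(r[2],2),u.mean(0).round(1))
    for m in comps((s<60)&(v>170)&(P[...,2]<.03)&(P[...,0]<.75),800):
        q=np.array([ray(d,a,b,.004)[:2] for a,b in np.argwhere(m)[:,::-1]]).astype(np.float32);r=cv2.minAreaRect(q);print('mat',np.round(r[0],4),np.round(r[1],4),round(r[2],2))
    # pin region: 3D points above .03 near big gauge
    g=(P[...,2]>.03)&(P[...,2]<.16)&(np.hypot(P[...,0]-.56,P[...,1]-.02)<.1)
    for lab,mm in(('black',g&(v<60)),('steel',g&(v>=80)&(P[...,2]>.094))):
        if mm.sum(): z=P[mm];print(lab,mm.sum(),z.mean(0).round(4),z.min(0).round(4),z.max(0).round(4),np.argwhere(mm).mean(0)[::-1].round(1))
    if n=='top': cr=f[125:285,125:300]
    else: cr=f[160:240,200:290]
    cv2.imwrite(f'pics/c_{n}.png',cv2.resize(cr[:,:,::-1],None,fx=4 if n=='top' else 8,fy=4 if n=='top' else 8,interpolation=cv2.INTER_CUBIC)[:600,:800])
E
python3 m.py
python3 -c "
import cv2,numpy as np
a=cv2.imread('pics/c_top.png');b=cv2.imread('pics/c_side.png')
a=cv2.resize(a,(437,400));b=cv2.resize(b,(360,320))
o=np.zeros((400,797,3),np.uint8);o[:,:437]=a;o[:320,437:]=b;cv2.imwrite('pics/c.png',o)"
```

```text
== top
orange 90 83 [0.506  0.1856 0.068 ] zmax [0.0555 0.0677 0.0711]
   px ((192.5, 213.5), 5.147915363311768) [0.5053 0.1858 0.068 ]
orange 106 87 [0.48   0.2917 0.0679] zmax [0.0377 0.0678 0.0709]
   px ((152.0, 222.5), 5.590270042419434) [0.4799 0.2918 0.068 ]
green 1221 z 0.0054 rect [ 0.5988 -0.2677] [0.0984 0.1007] 4.96 [357.1 184.1]
red 1332 z 0.0055 rect [ 0.4284 -0.2659] [0.1024 0.0991] 84.56 [357.6 245. ]
blue 934 z 0.0146 rect [ 0.6244 -0.    ] [0.1155 0.0832] 0.93 [262.2 174.8]
blue 424 z 0.0106 rect [ 0.4365 -0.0526] [0.0813 0.0598] 8.41 [280.  240.2]
mat [0.4924 0.241 ] [0.1021 0.2117] 11.82
black 50 [ 6.112e-01 -4.000e-04  9.510e-02] [ 0.5977 -0.015   0.087 ] [0.6201 0.014  0.1021] [263.5 173.5]
steel 58 [ 0.5952 -0.0022  0.1164] [ 0.578  -0.0174  0.0942] [0.6235 0.0041 0.1354] [264.4 178.4]
== side
orange 244 108 [0.5017 0.1942 0.0732] zmax [0.018  0.0551 0.0694]
   px ((216.5, 274.0), 10.30786418914795) [0.4972 0.1978 0.068 ]
orange 191 56 [0.4711 0.2994 0.0664] zmax [0.0193 0.0476 0.0686]
   px ((180.0, 317.5), 6.726912021636963) [0.4746 0.2987 0.068 ]
green 459 z 0.0126 rect [ 0.5977 -0.26  ] [0.0983 0.1058] 6.36 [323.2 158.1]
red 1301 z 0.0057 rect [ 0.428  -0.2598] [0.1106 0.1024] 84.71 [376.7 192.2]
blue 22475 z -0.3898 rect [ 1.4713 -0.2404] [1.4809 1.0154] 49.32 [110.3  44.6]
blue 1235 z 0.0754 rect [ 0.8646 -1.0661] [0.1504 0.4498] 18.65 [394.3  45.4]
blue 1037 z 0.0145 rect [0.6235 0.0026] [0.1159 0.0867] 0.67 [247.9 206.8]
blue 576 z 0.0104 rect [ 0.4361 -0.0485] [0.079  0.0603] 8.62 [321.4 240.7]
mat [0.4947 0.2406] [0.1036 0.2135] 11.74
black 70 [0.6062 0.007  0.0902] [ 0.5938 -0.01    0.0815] [0.6207 0.0177 0.099 ] [250.4 186.3]
steel 94 [0.5948 0.0026 0.1138] [ 0.5784 -0.0125  0.0943] [0.6219 0.0097 0.1339] [255.6 180.6]
```

View pics/c.png

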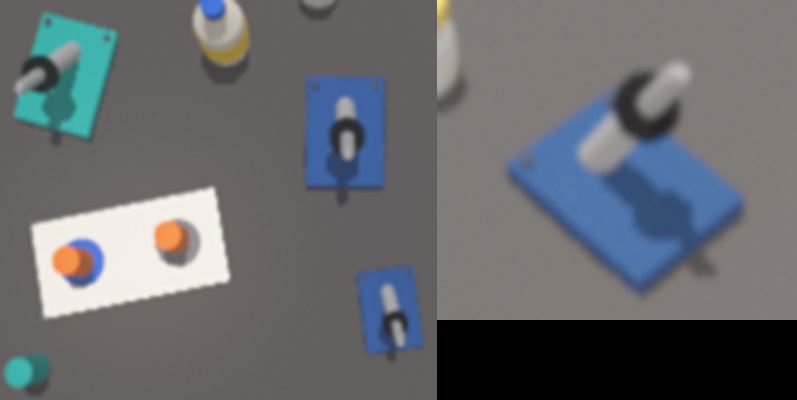

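The crop confirms the choice. The orange sleeve is on the blue disc at (67,262), and the large blue gauge's pin tip is at (348,155) with its collar at (346,135) (side crop: tip (681,74)). The pin leans to -x.

```bash
cat >> h.py <<'E'
def plan(tgt,yawdeg,base=None):
    s=robot.get_state();p=np.array(s['ee_pos']) if base is None else np.array(base);y=s['tcp_rot'][2]
    d=np.array(tgt)-p;c,n=np.cos(y),np.sin(y)
    print('tool shift mm',np.round([1e3*(c*d[0]+n*d[1]),-1e3*d[2],1e3*(-n*d[0]+c*d[1])],1),'turn',round(np.degrees(y)-yawdeg,2))
def tri(a,ua,b,ub):
    o=[];r=[]
    for d,u in((a,ua),(b,ub)):
        K=np.array(d['intrinsics']);T=np.array(d['extrinsics']);v=T[:3,:3]@np.array([(u[0]-K[0,2])/K[0,0],(u[1]-K[1,2])/K[1,1],1]);o.append(T[:3,3]);r.append(v/np.linalg.norm(v))
    A=sum(np.eye(3)-np.outer(v,v) for v in r);B=sum((np.eye(3)-np.outer(v,v))@q for v,q in zip(r,o))
    return np.linalg.solve(A,B)
E
python3 - <<'E'
from h import *
a=dict(np.load('top0.npz'));b=dict(np.load('side0.npz'))
print('tip',ray(a,264.4,187.1,.1316),ray(b,261,178.5,.1316),tri(a,(264.4,187.1),b,(261,178.5)))
print('foot',ray(a,263.6,179.1,.09),ray(b,252.5,186.5,.09),tri(a,(263.6,179.1),b,(252.5,186.5)))
plan([.480,.292,.12],0.8)
E
```

```text
tip [ 0.57047075 -0.00202143  0.1316    ] [0.57907929 0.00207712 0.1316    ] [0.57385458 0.00090626 0.13355622]
foot [ 0.59728594 -0.00096338  0.09      ] [0.60264249 0.00377943 0.09      ] [0.6002195  0.00123433 0.08916221]
tool shift mm [ 385.6  121.7 -216.1] turn -16.14
```

servo_tool(steps=[[0.031,0.01,-0.017,-2],[0.062,0.02,-0.034,-4],[0.093,0.03,-0.051,-6],[0.124,0.04,-0.068,-8],[0.155,0.05,-0.085,-10],[0.186,0.06,-0.102,-12],[0.217,0.07,-0.119,-14],[0.248,0.08,-0.136,-16.1]], hand=1)

```text
time: 0.77
ee_pos: [0.3694, 0.4044, 0.1617]
tcp_rot: [-1.571, 0.0, 0.015]
force: [0.1, 0.1, -0.6]
gripper_width: 0.0857
```

```bash
python3 -c "
from h import *
plan([.480,.292,.12],0.8);s=robot.get_state();print(s['time'],s['ee_pos'],s['tcp_rot'])"
```

```text
tool shift mm [ 108.9   41.7 -114.1] turn 0.06
0.7667 [0.36939529 0.40444479 0.16171633] [-1.57108558e+00  1.53330957e-04  1.50238819e-02]
```

servo_tool(steps=[[0.022,0.009,-0.023,0],[0.044,0.018,-0.046,0],[0.066,0.027,-0.069,0],[0.088,0.036,-0.092,0],[0.109,0.042,-0.114,0],[0.109,0.042,-0.114,0],[0.109,0.042,-0.114,0]])

```text
time: 1.35
ee_pos: [0.4798, 0.2917, 0.1196]
tcp_rot: [-1.572, 0.001, 0.01]
force: [-1.1, 0.5, 0.4]
gripper_width: 0.0853
```

```bash
python3 - <<'E'
from h import *
a=shot('top');b=shot('side','s1')
s=robot.get_state();print(s['time'],s['ee_pos'],s['tcp_rot'])
f=b['frame'][250:384,90:300]
g=a['frame'][160:280,90:250]
o=np.zeros((536,800,3),np.uint8)
f=cv2.resize(f,(420,268));g=cv2.resize(g,(380,285));o[:268,:420]=f;o[:285,420:]=g
cv2.imwrite('pics/v1.png',o[:290,:,::-1])
plan([.480,.292,.044],.8)
E
```

```text
1.45 [0.4785342  0.29388728 0.12018835] [-1.57077698e+00  4.86647118e-04  1.36932670e-02]
tool shift mm [ 1.4 76.2 -1.9] turn -0.02
```

View pics/v1.png

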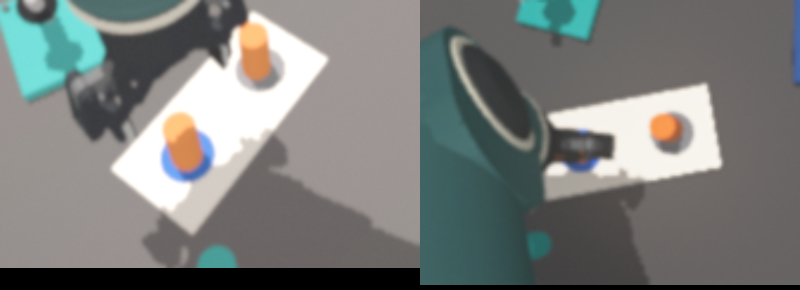

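The side crop shows the fingers at (100,105) and (225,55), straddling the sleeve at (182,140), with the grey-spot sleeve clear at (255,50). Next I'll descend.

servo_tool(steps=[[0.001,0.025,-0.001,0],[0.001,0.05,-0.001,0],[0.001,0.07,-0.001,0],[0.001,0.076,-0.001,0],[0.001,0.076,-0.001,0]])

```text
time: 1.87
ee_pos: [0.4788, 0.2929, 0.0433]
tcp_rot: [-1.572, 0.002, 0.015]
force: [-0.2, 0.1, 0.3]
gripper_width: 0.0853
```

servo_tool(steps=[[0,0,0,0],[0,0,0,0],[0,0,0,0],[0,0,0,0],[0,0,0,0],[0,0,0,0]], hand=0)

```text
time: 2.37
ee_pos: [0.4806, 0.2928, 0.0452]
tcp_rot: [-1.57, -0.001, 0.013]
force: [-0.7, 0.3, 8.3]
gripper_width: 0.0286
```

servo_tool(steps=[[0,-0.03,0,0],[0,-0.065,0,0],[0.005,-0.1,-0.01,0],[0.02,-0.135,-0.035,0],[0.032,-0.15,-0.07,0],[0.043,-0.155,-0.105,0],[0.054,-0.16,-0.14,0],[0.065,-0.16,-0.175,0]])

```text
time: 3.03
ee_pos: [0.5481, 0.1166, 0.206]
tcp_rot: [-1.57, -0.002, 0.013]
force: [1.1, 0.1, -0.5]
gripper_width: 0.0291
```

```bash
python3 -c "
from h import *
plan([.5755,.0,.20],0.8)"
```

```text
tool shift mm [  25.9    6.  -116.9] turn -0.04
```

servo_tool(steps=[[0.007,0.002,-0.03,0],[0.014,0.004,-0.06,0],[0.021,0.006,-0.09,0],[0.026,0.006,-0.117,0],[0.026,0.006,-0.117,0],[0.026,0.006,-0.117,0],[0.026,0.006,-0.117,0]])

```text
time: 3.62
ee_pos: [0.5748, 0.0023, 0.1984]
tcp_rot: [-1.57, 0.0, 0.013]
force: [1.0, 0.2, -0.5]
gripper_width: 0.0292
```

```bash
python3 - <<'E'
from h import *
a=shot('top');b=shot('side')
s=robot.get_state();print(s['time'],s['ee_pos'],s['tcp_rot'],s['gripper_width'])
f=cv2.resize(b['frame'][100:220,190:320],(520,480),interpolation=cv2.INTER_CUBIC)
g=cv2.resize(a['frame'][150:220,230:300],(280,280),interpolation=cv2.INTER_CUBIC)
o=np.zeros((480,800,3),np.uint8)
o[:480,:520]=f;o[:280,520:]=g
cv2.imwrite('pics/v2.png',o[:,:,::-1])
E
```

```text
3.7167 [0.57477396 0.00291481 0.19842232] [-1.57042258e+00 -6.74488753e-05  1.48295338e-02] 0.02922816947649718
```

View pics/v2.png

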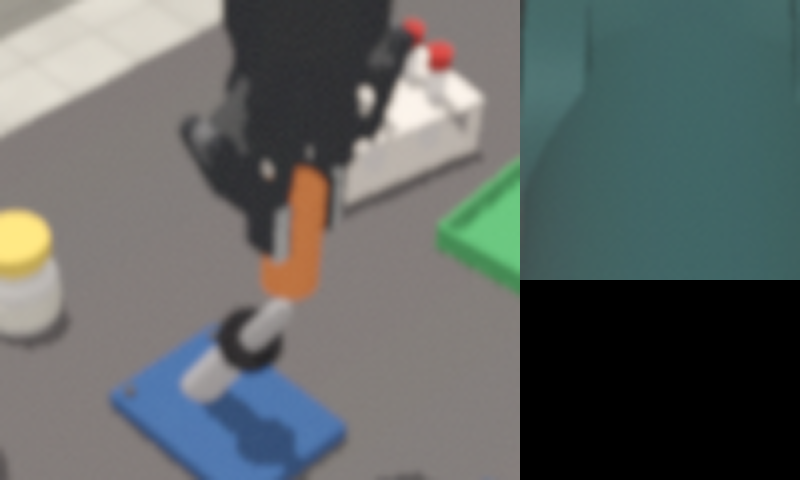

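```bash
python3 - <<'E'
from h import *
b=dict(np.load('side0.npz'));K=b['intrinsics'];T=b['extrinsics']
def proj(p):
    q=T[:3,:3].T@(np.array(p)-T[:3,3]);return (K[:2,:2]@q[:2]/q[2]+K[:2,2]).round(1)
for nm,p in(('tip',(.5755,0,.1316)),('foot',(.5995,0,.09)),('mouth',(.5748,.0025,.1584)),('top',(.5748,.0025,.222))):print(nm,proj(p))
# mouth rim near bottom & side extents
c=np.array([(.5748+.015*np.cos(t),.0025+.015*np.sin(t),.1584) for t in np.linspace(0,6.28,60)]);q=np.array([proj(x) for x in c]);print(q.min(0),q.max(0))
d=shot('side');H=cv2.cvtColor(d['frame'],cv2.COLOR_RGB2HSV).astype(int)
m=(H[...,0]>4)&(H[...,0]<20)&(H[...,1]>130)&(H[...,2]>80);m[:,:230]=0;m[:,290:]=0;m[:130]=0;m[182:]=0
for r in range(150,182,3):
    u=np.where(m[r])[0]
    if len(u):print(r,u.min(),u.max())
u=np.argwhere(m);print(u.min(0),u.max(0))
E
```

```text
tip [262.9 178.9]
foot [254.7 186.4]
mouth [262.7 170.5]
top [263.9 146.9]
[255.5 165.6] [270.  175.6]
150 263 271
153 263 271
156 263 270
159 263 269
162 263 269
165 262 268
168 256 268
171 256 267
[142 256] [173 271]
```

servo_tool(steps=[[0.006,0.005,-0.001,0],[0.006,0.012,-0.001,0],[0.006,0.018,-0.001,0],[0.006,0.022,-0.001,0],[0.006,0.022,-0.001,0]])

```text
time: 4.18
ee_pos: [0.5803, 0.0008, 0.1749]
tcp_rot: [-1.571, 0.002, 0.013]
force: [-0.4, 0.9, -0.7]
gripper_width: 0.029
```

servo_tool(steps=[[0,0.003,0,0],[0,0.006,0,0],[0,0.009,0,0],[0,0.0105,0,0],[0,0.0105,0,0]])

```text
time: 4.6
ee_pos: [0.5815, 0.0005, 0.166]
tcp_rot: [-1.571, -0.001, 0.013]
force: [5.5, -1.6, -0.7]
gripper_width: 0.0291
```

```bash
python3 - <<'E'
from h import *
b=shot('side')
s=robot.get_state();print(s['time'],s['ee_pos'],s['force'],s['torque'])
cv2.imwrite('pics/v3.png',cv2.resize(b['frame'][125:215,210:310],(600,540),interpolation=cv2.INTER_CUBIC)[:,:,::-1])
E
```

```text
4.65 [5.81489452e-01 4.91402452e-04 1.66014797e-01] [ 5.19956073 -2.69780739 -0.69495073] [-0.47965163 -1.30346521 -0.0026456 ]
```

View pics/v3.png

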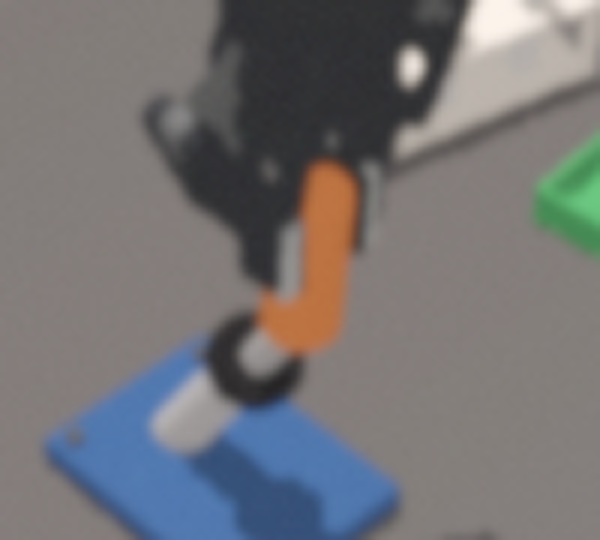

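The tip has gone inside the mouth: the orange rim at (303,350) covers the pin's end, and there is a light side contact of 5 N. Next I'll let the sleeve pivot between the pads by arcing the grip toward -x.

servo_tool(steps=[[-0.0015,0,0.0005,0],[-0.003,0.0002,0.001,0],[-0.0045,0.0005,0.001,0],[-0.006,0.001,0.001,0]])

```text
time: 4.98
ee_pos: [0.5763, 0.0015, 0.1658]
tcp_rot: [-1.571, -0.004, 0.013]
force: [8.4, -0.6, 4.0]
gripper_width: 0.0287
```

servo_tool(steps=[[-0.0015,0.0003,0,0],[-0.003,0.0007,0,0],[-0.0045,0.001,0,0],[-0.005,0.0013,0,0]])

```text
time: 5.32
ee_pos: [0.5714, 0.0015, 0.1644]
tcp_rot: [-1.571, -0.004, 0.013]
force: [10.9, -1.5, 2.1]
gripper_width: 0.0292
```

servo_tool(steps=[[-0.0015,0.0005,0,0],[-0.003,0.001,0,0],[-0.0045,0.0016,0,0],[-0.006,0.0023,0,0]])

```text
time: 5.65
ee_pos: [0.5655, 0.0013, 0.1621]
tcp_rot: [-1.571, -0.004, 0.013]
force: [8.7, -1.4, 2.0]
gripper_width: 0.029
```

servo_tool(steps=[[-0.0015,0.0007,0,0],[-0.003,0.0015,0,0],[-0.0045,0.0023,0,0],[-0.006,0.0032,0,0]])

```text
time: 5.98
ee_pos: [0.5595, 0.0012, 0.1589]
tcp_rot: [-1.571, -0.004, 0.013]
force: [9.2, -1.2, 1.5]
gripper_width: 0.0288
```

```bash
python3 - <<'E'
from h import *
b=shot('side')
s=robot.get_state();print(s['time'],s['ee_pos'],s['force'],s['torque'])
cv2.imwrite('pics/v4.png',cv2.resize(b['frame'][125:215,210:310],(600,540),interpolation=cv2.INTER_CUBIC)[:,:,::-1])
E
```

```text
6.0333 [0.55917444 0.00117746 0.15873258] [10.12788946 -1.52726276  1.10976356] [-0.41764615 -2.46171796 -0.03326572]
```

View pics/v4.png

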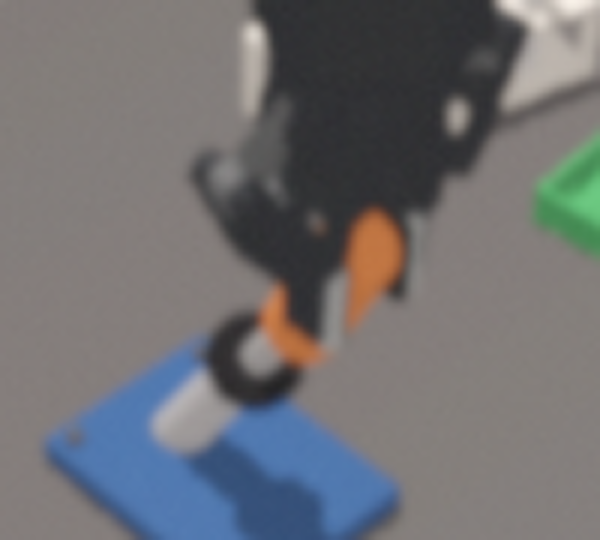

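The sleeve (orange, (380,260) to (290,345)) now lies parallel to the pin with the tip inside. Next I'll slide it along the pin in small steps and watch the force.

servo_tool(steps=[[0.0007,0.0013,0,0],[0.0015,0.0026,0,0],[0.0022,0.0039,0,0],[0.003,0.0052,0,0],[0.0037,0.0065,0,0],[0.0042,0.0073,0,0]])

```text
time: 6.53
ee_pos: [0.5634, 0.0011, 0.1517]
tcp_rot: [-1.571, -0.003, 0.013]
force: [5.0, -1.8, 8.5]
gripper_width: 0.0288
```

servo_tool(steps=[[0.0007,0.0013,0,0],[0.0015,0.0026,0,0],[0.0022,0.0039,0,0]])

```text
time: 6.78
ee_pos: [0.5657, 0.0011, 0.1479]
tcp_rot: [-1.571, -0.003, 0.013]
force: [5.4, -2.6, 7.5]
gripper_width: 0.0292
```

servo_tool(steps=[[0.0005,0.0009,0,0],[0.001,0.0017,0,0],[0.0015,0.0026,0,0]])

```text
time: 7.03
ee_pos: [0.5671, 0.0011, 0.1453]
tcp_rot: [-1.571, -0.003, 0.013]
force: [5.7, -2.7, 7.5]
gripper_width: 0.0287
```

servo_tool(steps=[[0.0005,0.0009,0,0],[0.001,0.0017,0,0]])

```text
time: 7.2
ee_pos: [0.568, 0.0011, 0.1437]
tcp_rot: [-1.571, -0.003, 0.013]
force: [-3.8, -3.2, 24.1]
gripper_width: 0.0292
```

servo_tool(steps=[[0.0005,0.0009,0,0],[0.001,0.0017,0,0]])

```text
time: 7.37
ee_pos: [0.5684, 0.0012, 0.143]
tcp_rot: [-1.571, -0.002, 0.013]
force: [-19.0, -3.7, 46.9]
gripper_width: 0.0289
```

It stopped after about 17.5 mm of slide with the force climbing, which is the stop. I'll ease off at once, then release so it can rest.

servo_tool(steps=[[-0.0009,-0.0016,0,0],[-0.0009,-0.0016,0,0]])

```text
time: 7.53
ee_pos: [0.5679, 0.0012, 0.1436]
tcp_rot: [-1.571, -0.003, 0.013]
force: [2.3, -2.5, 10.6]
gripper_width: 0.0291
```

```bash
python3 - <<'E'
from h import *
b=shot('side')
s=robot.get_state();print(s['time'],s['ee_pos'],s['force'],s['torque'])
cv2.imwrite('pics/v5.png',cv2.resize(b['frame'][125:215,210:310],(600,540),interpolation=cv2.INTER_CUBIC)[:,:,::-1])
E
```

```text
7.5833 [0.5678706  0.00117292 0.14357772] [ 1.6423846  -2.91904561 11.74422104] [-0.62243276 -0.7750978  -0.06207999]
```

View pics/v5.png

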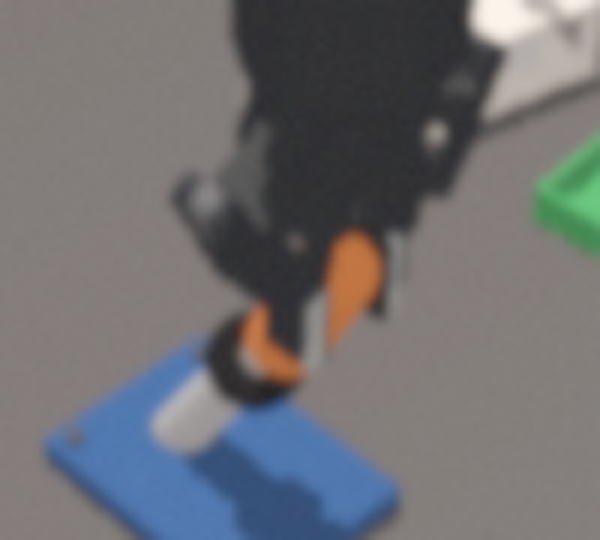

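servo_tool(steps=[[0,0,0,0],[0,0,0,0],[0,0,0,0],[0,0,0,0],[0,0,0,0],[0,0,0,0],[0,0,0,0],[0,0,0,0]], hand=0.65)

```text
time: 8.25
ee_pos: [0.5669, 0.0015, 0.1424]
tcp_rot: [-1.571, 0.0, 0.013]
force: [0.0, -0.2, 0.8]
gripper_width: 0.0555
```

```bash
python3 - <<'E'
from h import *
b=shot('side')
s=robot.get_state();print(s['time'],s['ee_pos'],s['force'],s['torque'])
cv2.imwrite('pics/v6.png',cv2.resize(b['frame'][125:215,210:310],(600,540),interpolation=cv2.INTER_CUBIC)[:,:,::-1])
K=b['intrinsics'];T=b['extrinsics']
def proj(p):
    q=T[:3,:3].T@(np.array(p)-T[:3,3]);return (((K[:2,:2]@q[:2]/q[2]+K[:2,2])-[210,125])*6).round(0)
F=np.array([.602,.001,.09]);D=np.array([-.5,0,.866])
for L in (0,22,64,86):print(L,proj(F+D*L*.001))
E
```

```text
8.3 [0.56688541 0.00151436 0.14239928] [-0.45362709  0.8782423   0.19788124] [-0.00560756 -0.02982601  0.02992406]
0 [262. 366.]
22 [283. 346.]
64 [328. 305.]
86 [353. 282.]
```

View pics/v6.png

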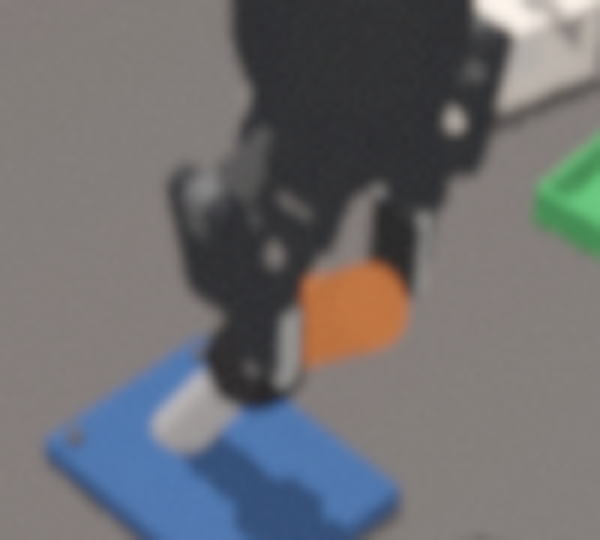

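The released sleeve stays high on the pin: its end is near (385,305), where a sleeve on the collar would end near (328,305). So it is blocked, and it droops slightly in the bore's play. I'll regrip it, realign it along the pin, press lightly and hold, so that the rest is well documented.

servo_tool(steps=[[-0.003,0.002,0,0],[-0.006,0.004,0,0],[-0.006,0.004,0,0]])

```text
time: 8.55
ee_pos: [0.56, 0.0014, 0.1379]
tcp_rot: [-1.571, 0.001, 0.013]
force: [-0.4, 0.3, -0.0]
gripper_width: 0.0552
```

servo_tool(steps=[[0,0,0,0],[0,0,0,0],[0,0,0,0],[0,0,0,0],[0,0,0,0],[0,0,0,0]], hand=0)

```text
time: 9.05
ee_pos: [0.561, 0.0014, 0.1385]
tcp_rot: [-1.571, -0.0, 0.013]
force: [-1.5, -0.6, 2.6]
gripper_width: 0.0289
```

servo_tool(steps=[[0.0015,-0.001,0,0],[0.003,-0.002,0,0],[0.0045,-0.003,0,0],[0.006,-0.004,0,0],[0.006,-0.004,0,0]])

```text
time: 9.47
ee_pos: [0.5645, 0.0014, 0.1412]
tcp_rot: [-1.571, 0.006, 0.013]
force: [-13.9, -0.5, -0.1]
gripper_width: 0.0286
```

servo_tool(steps=[[0.0015,-0.001,0,0],[0.002,-0.0008,0,0],[0.0022,-0.0004,0,0]])

```text
time: 9.72
ee_pos: [0.5662, 0.0012, 0.1419]
tcp_rot: [-1.571, 0.007, 0.013]
force: [-24.4, -1.7, 15.9]
gripper_width: 0.0288
```

```bash
python3 - <<'E'
from h import *
b=shot('side')
s=robot.get_state();print(s['time'],s['ee_pos'],s['force'],s['torque'])
cv2.imwrite('pics/v7.png',cv2.resize(b['frame'][125:215,210:310],(600,540),interpolation=cv2.INTER_CUBIC)[:,:,::-1])
E
```

```text
9.7667 [0.56618804 0.00119295 0.14188084] [-20.6512777   -2.14438863  10.49783217] [-0.35153859  4.86070664 -0.04767438]
```

View pics/v7.png

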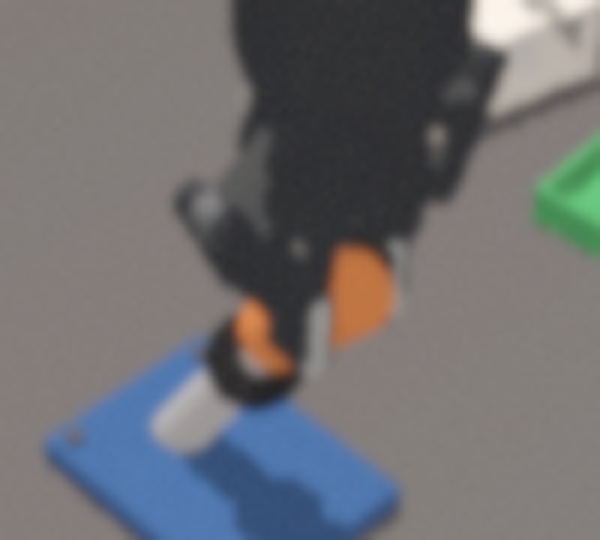

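The regripped sleeve still stops well short of the collar (mouth about 22 mm up by the tool pose), so it is blocked and goes in the red tray. I'll back it up the pin, then reverse the pivot arc on the tip to set it upright.

servo_tool(steps=[[-0.0013,-0.002,0,0],[-0.0022,-0.0045,0,0],[-0.0032,-0.007,0,0],[-0.0042,-0.0095,0,0],[-0.0052,-0.012,0,0],[-0.0062,-0.0145,0,0],[-0.007,-0.0165,0,0]])

```text
time: 10.35
ee_pos: [0.5601, 0.001, 0.1579]
tcp_rot: [-1.571, 0.005, 0.013]
force: [-6.2, -3.0, -12.0]
gripper_width: 0.0291
```

servo_tool(steps=[[0.0015,-0.0009,0,0],[0.003,-0.0017,0,0],[0.0045,-0.0025,0,0],[0.006,-0.0032,0,0]])

```text
time: 10.68
ee_pos: [0.5662, 0.0011, 0.1611]
tcp_rot: [-1.571, 0.005, 0.013]
force: [-8.2, -3.6, -8.2]
gripper_width: 0.029
```

servo_tool(steps=[[0.0015,-0.0006,0,0],[0.003,-0.0012,0,0],[0.0045,-0.0018,0,0],[0.006,-0.0023,0,0]])

```text
time: 11.02
ee_pos: [0.5721, 0.0013, 0.1632]
tcp_rot: [-1.571, 0.005, 0.013]
force: [-7.5, -1.6, -8.7]
gripper_width: 0.0285
```

servo_tool(steps=[[0.0015,-0.0004,0,0],[0.003,-0.0008,0,0],[0.0045,-0.0011,0,0],[0.006,-0.0013,0,0]])

```text
time: 11.35
ee_pos: [0.5781, 0.0014, 0.1646]
tcp_rot: [-1.571, 0.005, 0.013]
force: [-7.6, -1.9, -7.8]
gripper_width: 0.0284
```

servo_tool(steps=[[0.0015,-0.0002,0,0],[0.003,-0.0003,0,0],[0.0045,-0.0003,0,0],[0.006,-0.0003,0,0]])

```text
time: 11.68
ee_pos: [0.5843, 0.0015, 0.1651]
tcp_rot: [-1.571, 0.005, 0.013]
force: [-9.5, -0.7, -4.0]
gripper_width: 0.0289
```

```bash
python3 - <<'E'
from h import *
b=shot('side')
s=robot.get_state();print(s['time'],s['ee_pos'],s['force'],s['torque'])
H=cv2.cvtColor(b['frame'],cv2.COLOR_RGB2HSV).astype(int)
m=(H[...,0]>4)&(H[...,0]<20)&(H[...,1]>130)&(H[...,2]>80);m[:,:230]=0;m[:,290:]=0;m[:130]=0;m[195:]=0
for r in range(140,195,4):
    u=np.where(m[r])[0]
    if len(u):print(r,u.min(),u.max(),len(u))
u=np.argwhere(m);print(u.min(0),u.max(0))
E
```

```text
11.7333 [0.58463145 0.00153351 0.16518051] [-8.67131269 -0.63367278 -4.44120975] [-0.37185949  1.93197666 -0.03410011]
156 259 268 10
160 259 268 10
164 260 268 9
168 260 267 8
172 260 265 6
176 252 265 14
180 254 263 10
[153 251] [183 268]
```

servo_tool(steps=[[0.0005,-0.003,0,0],[0.0005,-0.006,0,0],[0,-0.012,0,0],[0,-0.02,0,0],[0,-0.03,0,0],[0,-0.042,0,0],[0,-0.05,0,0],[0,-0.05,0,0]])

```text
time: 12.4
ee_pos: [0.5872, 0.0018, 0.2189]
tcp_rot: [-1.571, -0.003, 0.013]
force: [1.0, 0.4, 0.1]
gripper_width: 0.0284
```

```bash
python3 - <<'E'
from h import *
b=shot('side')
s=robot.get_state();print(s['time'],s['ee_pos'],s['force'],s['torque'])
cv2.imwrite('pics/v8.png',cv2.resize(b['frame'][90:200,210:320],(500,500),interpolation=cv2.INTER_CUBIC)[:,:,::-1])
plan([.428,-.264,.20],-5.4)
plan([.45,-.2,.20],-5.4)
E
```

```text
12.45 [0.58669264 0.00182774 0.21769904] [-0.22597092  0.43908796 -0.44179689] [-0.05348236  0.00998711  0.00033675]
tool shift mm [-162.2   17.7 -263.7] turn 6.16
tool shift mm [-139.4   17.7 -200. ] turn 6.16
```

View pics/v8.png

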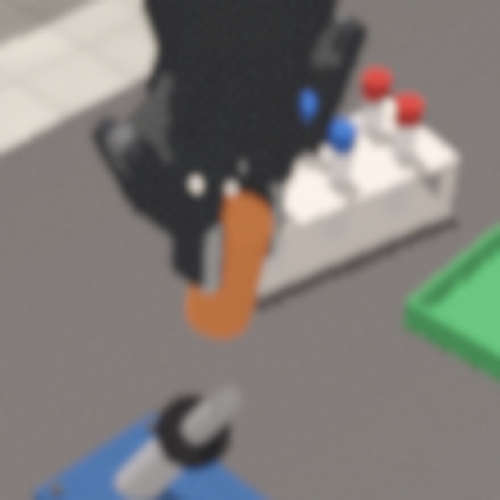

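The sleeve is off the pin and near upright: its right edge runs (272,215) to (250,320), the same slope as before. Next, the red tray.

servo_tool(steps=[[-0.017,0,-0.028,1],[-0.034,0,-0.056,2],[-0.051,0,-0.084,3],[-0.068,0,-0.112,4],[-0.085,0,-0.14,5],[-0.102,0,-0.168,6],[-0.119,0,-0.196,6.2],[-0.136,0,-0.224,6.2]])

```text
time: 13.12
ee_pos: [0.4519, -0.2251, 0.2162]
tcp_rot: [-1.571, 0.0, -0.095]
force: [1.5, -0.2, 0.0]
gripper_width: 0.0287
```

```bash
python3 -c "
from h import *
plan([.428,-.264,.10],-5.4)"
```

```text
tool shift mm [-20.1 116.2 -41. ] turn -0.06
```

servo_tool(steps=[[-0.01,0.02,-0.02,0],[-0.02,0.045,-0.041,0],[-0.02,0.075,-0.041,0],[-0.02,0.1,-0.041,0],[-0.02,0.116,-0.041,0],[-0.02,0.14,-0.041,0],[-0.02,0.155,-0.041,0],[-0.02,0.155,-0.041,0]])

```text
time: 13.78
ee_pos: [0.4277, -0.2621, 0.0586]
tcp_rot: [-1.57, 0.004, -0.095]
force: [-0.2, 0.9, -0.9]
gripper_width: 0.0286
```

servo_tool(steps=[[0,0.003,0,0],[0,0.006,0,0],[0,0.009,0,0],[0,0.011,0,0]])

```text
time: 14.12
ee_pos: [0.4297, -0.263, 0.0509]
tcp_rot: [-1.571, -0.001, -0.095]
force: [0.9, -0.2, -0.3]
gripper_width: 0.0285
```

Next come small steps down until contact.

servo_tool(steps=[[0,0.001,0,0],[0,0.002,0,0],[0,0.003,0,0]])

```text
time: 14.37
ee_pos: [0.4301, -0.2632, 0.0484]
tcp_rot: [-1.571, -0.002, -0.095]
force: [-4.5, 5.0, 34.0]
gripper_width: 0.0287
```

servo_tool(steps=[[0,0.001,0,0],[0,0.0015,0,0],[0,0.0015,0,0]])

```text
time: 14.62
ee_pos: [0.4309, -0.2634, 0.0479]
tcp_rot: [-1.571, -0.004, -0.095]
force: [-3.6, 5.2, 38.3]
gripper_width: 0.0288
```

servo_tool(steps=[[0,-0.0015,0,0],[0,-0.0015,0,0]])

```text
time: 14.78
ee_pos: [0.4301, -0.2633, 0.0485]
tcp_rot: [-1.571, -0.002, -0.095]
force: [1.0, 0.6, 10.6]
gripper_width: 0.0289
```

servo_tool(steps=[[0,0,0,0],[0,0,0,0],[0,0,0,0],[0,0,0,0],[0,0,0,0],[0,0,0,0],[0,0,0,0],[0,0,0,0]], hand=0.8)

```text
time: 15.45
ee_pos: [0.4292, -0.263, 0.0474]
tcp_rot: [-1.571, 0.0, -0.095]
force: [0.3, 0.5, 0.0]
gripper_width: 0.0683
```

servo_tool(steps=[[0,-0.02,0,0],[0,-0.05,0,0],[0,-0.085,0,0],[0,-0.12,0,0],[0,-0.15,0,0],[-0.03,-0.17,0.02,0],[-0.07,-0.18,0.04,0],[-0.1,-0.18,0.06,0]])

```text
time: 16.12
ee_pos: [0.3345, -0.1937, 0.2287]
tcp_rot: [-1.572, -0.002, -0.096]
force: [0.3, -0.1, 0.3]
gripper_width: 0.0685
```

```bash
python3 - <<'E'
from h import *
a=shot('top');b=shot('side')
s=robot.get_state();print(s['time'],s['ee_pos'],s['force'])
o=np.zeros((600,800,3),np.uint8)
o[:300,:400]=cv2.resize(a['frame'],(400,300));o[:300,400:]=cv2.resize(b['frame'],(400,300))
o[300:,:400]=cv2.resize(a['frame'][200:290,300:420],(400,300));o[300:,400:]=cv2.resize(b['frame'][140:230,320:440],(400,300))
cv2.imwrite('pics/v9.png',o[:,:,::-1])
for d in(a,b):
    H=cv2.cvtColor(d['frame'],cv2.COLOR_RGB2HSV).astype(int);P=cloud(d)
    m=((H[...,0]>5)&(H[...,0]<18)&(H[...,1]>150)&(H[...,2]>100)).astype(np.uint8)
    k,l,st,c=cv2.connectedComponentsWithStats(m)
    for i in range(1,k):
        if st[i,4]>25:
            z=P[l==i];t=z[z[:,2]>.06];print(c[i].round(1),st[i],len(t),t.mean(0).round(4) if len(t) else z.mean(0),np.percentile(z[:,2],[5,95]).round(3))
E
```

```text
16.2167 [ 0.33185213 -0.19109685  0.22769073] [ 0.41117839 -0.33343895  0.02323544]
[192.9 213.3] [188 209  11  10  87] 83 [0.506  0.1855 0.0685] [0.062 0.071]
[359.6 242.9] [351 237  18  12 175] 105 [ 0.4344 -0.2618  0.0775] [0.006 0.072]
[376.2 184.2] [368 172  18  25 304] 90 [ 0.4323 -0.2513  0.074 ] [0.009 0.069]
[217.3 276.7] [211 264  13  25 235] 97 [0.5009 0.1939 0.0735] [0.018 0.069]
```

View pics/v9.png

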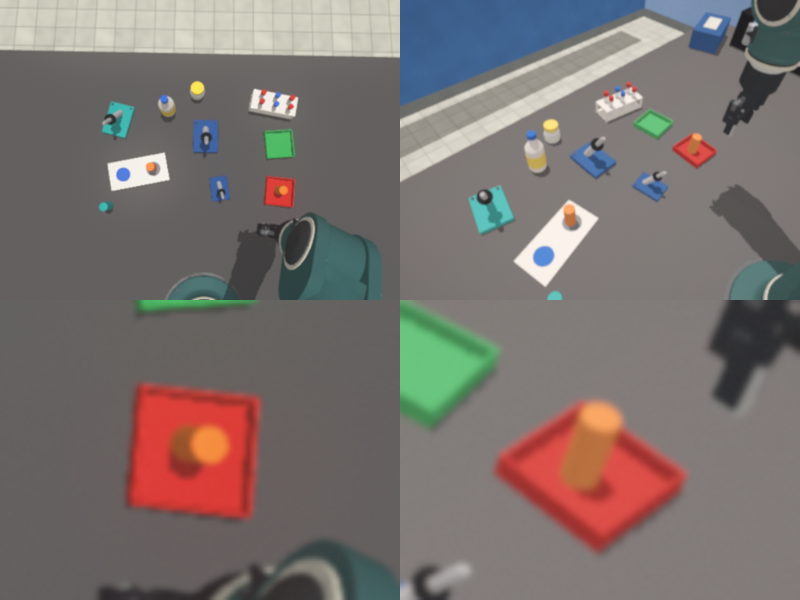

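```bash
python3 -c "
from h import *
s=robot.get_state();print(s['time'],s['dq'].round(3));print(robot.sign_off())"
```

```text
16.2167 [ 0.02   0.103  0.014 -0.121 -0.041 -0.023  0.068]
the job is handed in; nothing more can be done
None
```

I tested the sleeve from the blue spot on the large blue gauge's pin. It was blocked, so I stood it mouth down in the red tray and handed the job in at about 16.2 s.

- **Pin test:** The tool only points down, so I caught the mouth on the pin tip and let the sleeve pivot between the pads until it lay along the pin. It then stopped with its mouth about 22 mm above the collar, by the tool pose. I held it there with the grip eased, released it, and regripped it; it stayed at that height. I then reversed the pivot on the tip to set it upright.
- **Force on the pin:** The last 2 mm of the slide peaked at about 51 N at the tool when it met the stop. That is under the 60 N limit but firmer than I wanted. I backed off at once.
- **Alignment:** After release the sleeve drooped a little in the bore's play. The first gripped hold, about 0.3 s, is the one I rely on for the along-the-pin check. I judged the alignment from pictures and tool poses, not from an exact angle.
- **Tray contact:** Setting it down pressed the floor with about 38 N, through the held sleeve, before I eased off and released.
- **Last checks:** The sleeve stands in the red tray near its centre, with its top about 70 mm up, as expected for upright. The other sleeve has not moved from the grey spot (under 1 mm by the top camera). The bottle, jar and rack look unmoved, by eye only. The gripper is clear of everything; the arm was still settling slightly at hand-in (joint speeds up to 0.12 rad/s).

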